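Register a covered well plate in its corner nest and uncover it

ROBOT

A 6-joint arm with a two-finger parallel gripper is mounted at the origin on a cart in front of the work surface, level with it; the furniture and walls round the work are solid. World frame = base frame: x ahead of the robot, y to its left, z up, the work surface at z = 0. Lengths are in mm, angles in rad, forces in N, time in s.
With the tool pointing down it reaches from about 325 to 900 mm from the base axis. Payload 6.1 kg.
Tool frame: the origin (TCP) lies midway between the tips of the shut fingers; the grasp point (between the pads) lies 19 mm behind it; z points along the fingers, y is the line along which they close (so a half turn about z gives the same grasp; the last joint's range is limited). The gripper opens to 85 mm and grips with 20 to 120 N. Pads are 22 mm wide; open, the fingers measure 114 mm over their backs; the gripper's body (76 mm by 85 mm) begins 54 mm behind the grasp point. The pads swing forward as they close: fully open they stand 13 mm farther back than shut.
Start: joints at [1.11, 0.22, 1.526, -0, 1.395, -0.126], TCP at [205.361, 590.29, 231.3] pointing down, gripper open.
Joint ranges: [-2.98, 2.98], [-0.91, 2.08], [0.09, 2.57], [-1.24, 4.39], [0.2, 2.65], [-2.68, 2.68]. Speed limits (rad/s): [2.57, 2.57, 3.01, 3.14, 3.14, 3.14].

INTERFACE

Orientations are given as a unit quaternion [w, x, y, z].
In Python, from workcell import observe, read_camera, calibration, close_job, recognise, cut_out, pinpoint gives the robot as it stands.
- The arm moves only by the shell command python3 -m handwheel 'ROWS'. ROWS is JSON, a list of rows, each an object with "travel": the shift along the tool's x, y, z in mm, a list of three; "delta_rot": the turn, a rotation vector about the tool's x, y, z in rad, a list of three; "jaw": the opening, from 0 (shut) to 1 (fully open). A call has 1 to 12 rows; each row shifts and turns the commanded pose from where the row before left it, along the tool's axes as they then stand; what a row does not reach is not made up. A row lasts 1/12 s, in which the tool goes at most 41.7 mm and 7.16 degrees, less where a joint would pass 70% of its speed; a pose out of reach is approached as far as the arm can. A call with a gripper value outside its range is refused whole. The fingers move at their own pace and stop on an object; the grip force is fixed at half the most. Time passes only in rows, so rows that do not move let the fingers close. It gives the time, the measured TCP pose, the force, the opening and the grip force at its end, in the units of the state.
- observe(): the state, without advancing time (a new reading comes with each control period).
- read_camera(name): name is "scene" or "top" or "wrist"; returns the picture (480x640x3 uint8, red, green, blue); there is no depth.
- calibration(name): a dict with "fx", "fy", "cx", "cy" (pixels), "rvec" (rotation vector, rad) and "tvec" (3), from world to camera coordinates, as OpenCV has them; the wrist camera has in their place "hand_eye" (4x4, takes a point from camera to tool coordinates, whose origin is the TCP and whose axes are the flange's). Camera axes: x right, y down, z forward; pixel columns grow to the right and rows downward; lengths in mm; the calibration is good to about 2 mm. A picture is of the moment at which its call begins: read the wrist's pose just before it. calibration takes no time and is no camera call.
- close_job(): hands the job in; it is judged then, once.
Trained networks look in the newest picture that a camera, given by its name, has taken for a name from the list of things; names that differ only in an ending like _2 or _b are one class to them, and where a whole thing is asked for, a point or a joint stands for the part that bears it (a point fixed in the world has none). Each returns a list of dicts, best first, with "conf" (0 to 1); they miss things now and then, are a little off and sometimes report something else, mostly with a low value. They report only what shows in the picture. A call takes as long as a camera call.
- recognise(camera, target): "xy" ([column, row] in pixels, amid what is visible of it).
- cut_out(camera, target): "pixels" (480x640 bool, what is visible of it) and "xy" ([column, row] in pixels, amid what is visible of it).
- pinpoint(camera, target): "xy" ([column, row] in pixels: a listed point, or the origin of a listed thing).
The state is a dict: "t": time; "joints": joint angles; "joint_vel": joint speeds; "joint_torque": joint torques, N m; "ee_pos": TCP position; "tool_rot": TCP orientation; "force": force on the tool from outside, world axes, zero at the start; "ft_torque": the same for the moment, N m; "opening": finger opening in mm; "grasp_force": force on a finger pad.
Only numpy, scipy, OpenCV 4.12 (cv2) and the standard library are available. Lean on these libraries where they do the work, as an engineer would, in place of code of your own. Each camera call takes 0.05 s, during which the arm holds its last target. There are 200 camera calls.

TASK

Slide the covered well plate along the bench into the inside corner of the metal locating nest, flat against the long fence and home on the end stop, so that the sprung gate snaps shut behind it. Then, with the plate held there, lift the cover off by its finger bar and set it down (not dropped) flat on the bench, bar upwards, beside the plate or further off. Do not lift the plate, and leave the other things on the bench where they are.

Things in the scene. Friction and masses are not known exactly. Their poses are not given: they have to be found in the camera images.
- nest: Aluminium locating nest fixed to the bench, 16 mm high, open above and to the left, no floor. Origin: inside corner at bench level. x: away from the robot, square to the long fence; y: left, along it. Fence: inner face x = 0, 16 mm thick, y -16 to 380 mm. End stop: inner face y = 0, 16 mm thick, x -118 to 0. Side rail with rounded end: x -118 to -94, y 0 to 198 mm.
- nest_seat (a point): Where the underside's centre of a seated plate must be: nest x = -42.75, y = +63.9 mm, on the bench; axes as the nest's. The seated plate's long side lies along nest y.
- gate (a joint): Sprung one-way gate, a steel finger 55 mm long, 8 mm thick, 3 to 13 mm above the bench, pivoted in the side rail at nest x -97, y 187 mm. 0 = shut, grows to 0.5 rad toward the rail; spring 1 to 2.5 N at the tip. A plate slid along the fence swings it aside to about 0.23 rad; once home, it snaps shut 4 mm behind the plate's rear end and holds it. Polished.
- gate_tip (a point): Centre of the gate's rounded tip (radius 4 mm), 8 mm above the bench; shut, at nest x -77.5, y +135.6 mm: keep a pusher behind the plate at nest x above -65 mm. A 6 mm release pin stands on the gate near the tip, up to 21 mm above the bench.
- plate: White 24-well plate with its cover on, loose on the bench left of the nest, askew. Foot 85.5 mm (its x) by 127.8 mm (its y), 9 mm high; body above it 76 x 118 mm, up to 20 mm. Too wide to grasp: push the upright sides of its foot, fingertips 3 to 7 mm above the bench. Either way round will do. Origin: centre of the underside. About 0.14 kg.
- lid: Clear skirted cover 82.6 mm (x) by 124.6 mm (y), about 45 g, lying loosely on the plate (1.3 mm play), axes along the plate's. Origin: centre of the skirt's lower edge, 11 mm above the plate's underside while on it, 0 when on the bench; its flat top is 11.2 mm above the origin.
- lid_bar (a point): Middle of the cover's grey finger bar: 12 mm wide (cover's x), 64 mm long (cover's y), 16 mm high, from 11.2 to 27.2 mm above the cover's origin; this point is 19.2 mm above it.
- bottle: Bystander: white reagent bottle, 55 mm across, 120 mm high, behind the fence. Origin: centre of its foot.
- cup_back: Bystander: sample cup, 35 mm across, 55 mm high, behind the fence. Origin: centre of its foot.
- cup_rail: Bystander: sample cup, 35 mm across, 55 mm high, on the robot's side of the side rail. Origin: centre of its foot.
- cup_left: Bystander: sample cup, 35 mm across, 55 mm high, left of the plate, on the robot's side of the beaker. Origin: centre of its foot.
- beaker: Bystander: glass beaker, 52 mm across, 69 mm high, beyond the left end of the fence. Origin: centre of its foot.
- tape: Bystander: roll of tape lying flat, 77 mm across, 19 mm high, on the robot's side of the nest. Origin: centre of its underside.
- marker: Bystander: black marker, 138 mm long (its y), 12 mm thick, lying along the plate's side that faces the robot, 30 to 52 mm from it, so the fingers have to come down between the two. Origin: middle of its underside.

How it is judged (in metres and radians):
On the way, in this order (a step that is already met when the one before it is completed fails the run):
1. the covered plate, pushed along, swings the gate aside (value of joint gate above 0.12 rad and contact force between plate and gate above 0.2 N and z of lid in the frame of plate between 0.006 and 0.016 m and horizontal distance between lid and plate below 0.006 m).
2. the plate, its cover still on, is home in the corner and the gate has snapped shut behind it (x of plate in the frame of nest between -0.0468 and -0.0388 m and y of plate in the frame of nest between 0.0609 and 0.0689 m and angle between the y axis of plate and the y axis of nest, either way round below 0.05 rad and value of joint gate below 0.05 rad and z of lid in the frame of plate between 0.006 and 0.016 m and horizontal distance between lid and plate below 0.006 m), for 0.2 s.
3. the cover is lifted clear while the plate stays caught in the corner (x of plate in the frame of nest between -0.0468 and -0.0388 m and y of plate in the frame of nest between 0.0609 and 0.0689 m and angle between the y axis of plate and the y axis of nest, either way round below 0.05 rad and value of joint gate below 0.05 rad and z of lid in the frame of plate above 0.025 m), for 0.1 s.
At the end, for the whole second after the job is handed in: Plate within 4 mm (square to the fence) and 5 mm (along it) of its seat, turned under 0.05 rad from the fence; gate shut (under 0.05 rad) behind it; cover at rest flat on the bench, bar up (0.06 rad, 4 mm), its centre over 90 mm from the plate's (x of plate in the frame of nest between -0.0468 and -0.0388 m and y of plate in the frame of nest between 0.0609 and 0.0689 m and angle between the y axis of plate and the y axis of nest, either way round below 0.05 rad and value of joint gate below 0.05 rad and height (world z) of lid below 0.004 m and angle between lid's own z axis and vertical below 0.06 rad and horizontal distance between lid and plate above 0.09 m and linear speed of each of lid, plate below 0.02 m/s); the robot touches nothing.
It fails at once if a bystander (bottle, cup, beaker, tape or marker) is shifted by more than 20 mm (distance of any of bottle, cup_back, cup_rail, cup_left, beaker, tape, marker from where it was at the start of the episode above 0.02 m).
It fails at once if the plate is lifted off the bench by 10 mm or tipped by 0.2 rad (height (world z) of plate above 0.01 m or angle between plate's own z axis and vertical above 0.2 rad).
It fails at once if the cover is dropped: it falls free of the fingers faster than 0.7 m/s (about 25 mm) (linear speed of lid above 0.7 m/s and contact force between the fingers and lid below 0.05 N).
It also fails if it takes over 58 s, if anything falls off the work surface, if the arm or the gripper's body presses on something with over 40 N, if the wrist force passes 120 N, or if a joint passes its speed limit or range.

## Working session

There is one attempt and no reset: what is moved stays moved. The work goes in short steps, Python scripts to look and compute and a shell command to move; the robot and the scene stay as the last step left them, time stands still between calls to the robot, and variables do not carry over. Pictures are saved under pics/ and viewed, at most 13 in all, crops included, and the job is handed in when it is done.

```bash
mkdir -p pics
cat > h.py <<'E'
import numpy as np, cv2
from workcell import *
from scipy.spatial.transform import Rotation as R
def P(cam):
    c=calibration(cam); K=np.array([[c['fx'],0,c['cx']],[0,c['fy'],c['cy']],[0,0,1]])
    if 'rvec' in c:
        return K,cv2.Rodrigues(np.array(c['rvec'],float))[0],np.array(c['tvec'],float).ravel()
    s=observe(); q=s['tool_rot']; T=np.eye(4); T[:3,:3]=R.from_quat([q[1],q[2],q[3],q[0]]).as_matrix(); T[:3,3]=s['ee_pos']
    M=np.linalg.inv(T@np.array(c['hand_eye'])); return K,M[:3,:3],M[:3,3]
def ray(p,xy,z):
    K,Rm,t=p; d=Rm.T@np.linalg.inv(K)@np.array([*xy,1.]); o=-Rm.T@t
    return o+d*(z-o[2])/d[2]
def proj(p,X):
    K,Rm,t=p; u=(Rm@np.atleast_2d(X).T).T+t; u=u@K.T; return u[:,:2]/u[:,2:]
def save(im,n): cv2.imwrite('pics/'+n,im[:,:,::-1])
E
python3 - <<'E'
from h import *
s=observe(); print(s['t'],s['ee_pos'],s['tool_rot'],s['opening'])
print(R.from_quat(np.roll(s['tool_rot'],-1)).as_matrix().round(3))
for cam in ['top','scene']:
    im=read_camera(cam); save(im,cam+'0.png'); p=P(cam)
    print(cam,(-p[1].T@p[2]).round())
    for n,z in [('nest',0),('nest_seat',0),('gate_tip',8),('plate',0),('lid',11),('lid_bar',30.2),('marker',0),('tape',0),('cup_left',0),('cup_rail',0),('beaker',0),('bottle',0)]:
        r=pinpoint(cam,n)
        print(n,[(np.round(k['xy'],1).tolist(),round(k['conf'],2),ray(p,k['xy'],z).round(1).tolist()) for k in r[:3]])
E
```

```text
0.0 [205.11177731 589.73814107 230.19095342] [-2.72152255e-04  1.66616995e-01  9.86021203e-01 -9.43136939e-04] 85.5135293678123
[[-0.944  0.329 -0.001]
 [ 0.329  0.944 -0.002]
 [ 0.    -0.002 -1.   ]]
top [434. 218. 909.]
nest [([423.2, 189.4], 0.63, [667.0, 21.6, 0.0])]
nest_seat []
gate_tip [([369.1, 235.6], 0.48, [572.4, 136.5, 8.0])]
plate []
lid [([296.3, 274.6], 0.7, [497.3, 282.9, 11.0])]
lid_bar [([294.1, 271.4], 0.87, [502.2, 285.7, 30.2]), ([189.2, 255.1], 0.2, [538.2, 489.4, 30.2])]
marker [([284.7, 321.3], 0.74, [407.0, 307.4, 0.0]), ([306.0, 179.8], 0.53, [692.8, 261.7, 0.0]), ([297.9, 276.0], 0.34, [495.2, 280.5, 0.0])]
tape [([457.0, 292.8], 0.85, [455.5, -33.8, 0.0])]
cup_left [([213.2, 309.9], 0.59, [432.0, 448.4, 0.0])]
cup_rail [([376.3, 281.7], 0.86, [480.7, 124.8, 0.0])]
beaker [([189.7, 255.0], 0.94, [542.0, 497.8, 0.0])]
bottle [([385.5, 168.4], 0.83, [713.4, 97.0, 0.0])]
scene [ 206. 1031.  587.]
nest [([323.4, 211.9], 0.95, [667.8, 18.6, 0.0])]
nest_seat [([334.4, 222.3], 0.61, [621.0, 55.9, 0.0])]
gate_tip [([339.4, 237.3], 0.6, [576.8, 128.7, 8.0])]
plate [([347.8, 286.0], 0.59, [492.4, 282.4, 0.0])]
lid [([347.8, 282.5], 0.65, [491.4, 285.8, 11.0])]
lid_bar [([348.4, 271.6], 0.68, [494.7, 276.6, 30.2])]
marker [([383.6, 305.1], 0.82, [408.8, 309.0, 0.0])]
tape [([408.6, 218.2], 0.81, [464.3, -43.8, 0.0])]
cup_left [([341.8, 347.2], 0.75, [435.6, 446.6, 0.0])]
cup_rail [([383.1, 248.9], 0.59, [474.5, 120.1, 0.0])]
beaker [([267.3, 345.7], 0.92, [550.1, 497.3, 0.0])]
bottle [([292.2, 219.5], 0.88, [719.7, 88.3, 0.0])]
```

View pics/top0.png

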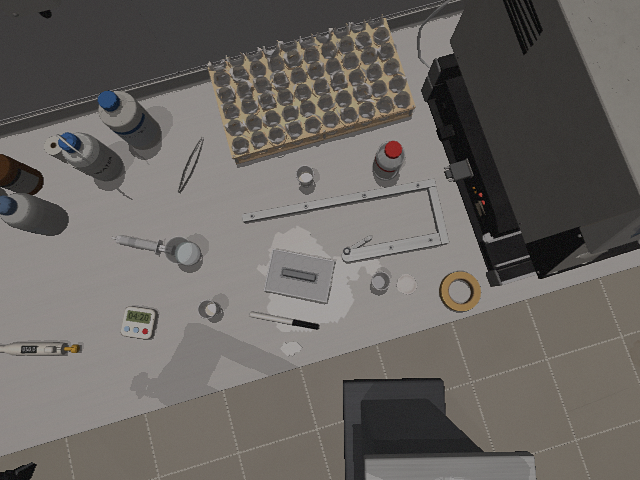

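View pics/scene0.png

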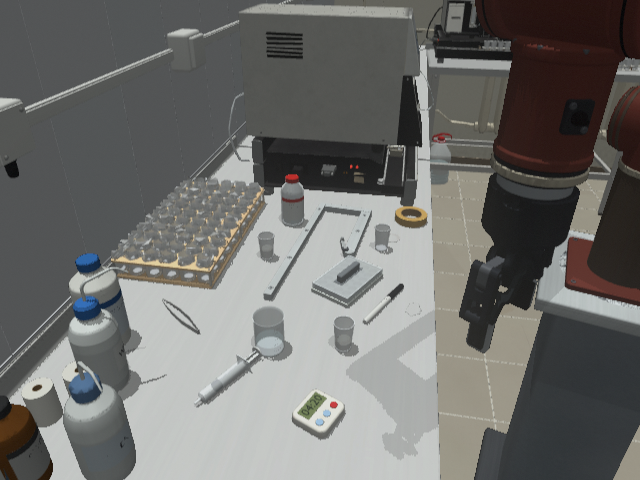

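Top view: the plate with its bar sits at about (300,277), with the marker at (285,321) below it. The fence runs from (245,217) to (435,185), the gate is at (355,243), and the rail cup is at (380,282). I'll get the orientations next.

Run:
```python
from h import *
im=read_camera('top'); p=P('top')
def edge(n,z):
    r=cut_out('top',n)
    if not r: print(n,'none'); return
    m=r[0]['pixels']; ys,xs=np.nonzero(m)
    W=np.array([ray(p,(x,y),z)[:2] for x,y in zip(xs,ys)],np.float32)
    b=cv2.minAreaRect(W); print(n,round(r[0]['conf'],2),m.sum(),b, cv2.boxPoints(b).round().tolist())
for n,z in [('lid',20),('lid_bar',38),('plate',9),('marker',6),('nest',16)]: edge(n,z)
c=im[170:340,220:460]; cv2.imwrite('pics/crop1.png',cv2.resize(c,None,fx=3.3,fy=3.3,interpolation=cv2.INTER_CUBIC)[:,:,::-1])
```

```text
lid 0.83 2607 ((495.818603515625, 277.2658386230469), (124.22816467285156, 82.09844970703125), 78.12240600585938) [[443.0, 225.0], [523.0, 208.0], [549.0, 330.0], [468.0, 346.0]]
lid_bar 0.94 2776 ((495.2435302734375, 276.08551025390625), (125.05415344238281, 82.95604705810547), 78.15238952636719) [[442.0, 223.0], [523.0, 206.0], [549.0, 329.0], [467.0, 346.0]]
plate 0.67 122 ((556.0361938476562, 161.35421752929688), (12.207493782043457, 61.24209976196289), 31.729896545410156) [[535.0, 184.0], [567.0, 132.0], [577.0, 139.0], [545.0, 191.0]]
marker 0.65 386 ((409.5373229980469, 308.1715087890625), (135.4517364501953, 12.322317123413086), 78.7494888305664) [[390.0, 243.0], [402.0, 241.0], [429.0, 373.0], [417.0, 376.0]]
nest 0.64 3847 ((587.2897338867188, 184.74313354492188), (138.19190979003906, 395.5648193359375), 9.686877250671387) [[486.0, 368.0], [552.0, -22.0], [689.0, 1.0], [622.0, 391.0]]
```

View pics/crop1.png

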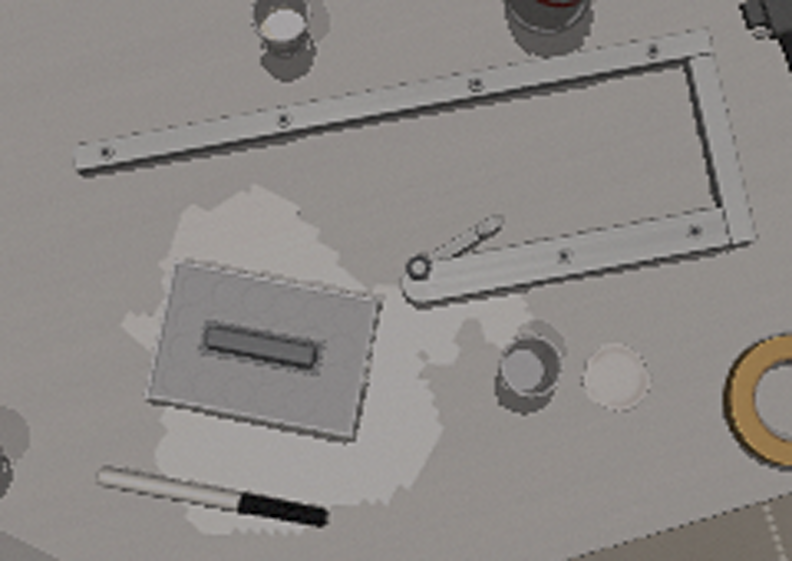

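The nest's long axis is about 9.7° left of world y and the plate is turned about -21.6° from it. There is a gap of about 42 mm between plate and marker, so I'll move above it.

```bash
python3 -m handwheel '[{"travel":[-29,-19,0],"delta_rot":[0,0,0],"jaw":1},{"travel":[-29,-19,0],"delta_rot":[0,0,0],"jaw":1},{"travel":[-29,-19,0],"delta_rot":[0,0,0],"jaw":1},{"travel":[-29,-19,0],"delta_rot":[0,0,0],"jaw":1},{"travel":[-29,-19,0],"delta_rot":[0,0,0],"jaw":1},{"travel":[-29,-19,0],"delta_rot":[0,0,0],"jaw":1},{"travel":[-29,-19,0],"delta_rot":[0,0,0],"jaw":1},{"travel":[-29,-19,0],"delta_rot":[0,0,0],"jaw":1},{"travel":[-29,-19,0],"delta_rot":[0,0,0],"jaw":1},{"travel":[-29,-19,0],"delta_rot":[0,0,0],"jaw":1},{"travel":[-24,-18,0],"delta_rot":[0,0,0],"jaw":1},{"travel":[0,0,0],"delta_rot":[0,0,-0.12],"jaw":1}]'
python3 - <<'E'
from h import *
p=P('top')
for px in [(428.2,188.8),(244.2,221.5),(438,232)]: print(ray(p,px,16).round(1))
s=observe(); im=read_camera('wrist'); pw=P('wrist'); save(im,'w1.png')
print(s['ee_pos'],R.from_quat(np.roll(s['tool_rot'],-1)).as_matrix().round(3).tolist())
for n,z in [('plate',0),('lid',11),('lid_bar',30.2),('marker',0),('gate_tip',8),('nest',0)]:
    print(n,[(np.round(k['xy'],1).tolist(),round(k['conf'],2),ray(pw,k['xy'],z).round(1).tolist()) for k in pinpoint('wrist',n)[:2]])
for n,z in [('lid',20),('marker',6)]:
    r=cut_out('wrist',n)
    if r:
        ys,xs=np.nonzero(r[0]['pixels']); W=np.array([ray(pw,(x,y),z)[:2] for x,y in zip(xs[::5],ys[::5])],np.float32); print(n,cv2.minAreaRect(W))
E
```

```text
t: 2.6
ee_pos: [436.4, 286.6, 231.5]
tool_rot: [0.001, 0.11, 0.994, -0.001]
force: [0.1, -0.2, 0.2]
opening: 85.2
grasp_force: 0.0
[663.9  15.   16. ]
[605.1 385.5  16. ]
[5.754e+02 4.000e-01 1.600e+01]
[436.42811441 286.59344403 231.50427519] [[-0.976, 0.218, 0.002], [0.218, 0.976, -0.002], [-0.002, -0.001, -1.0]]
plate [([337.1, 162.3], 0.17, [406.3, 309.7, 0.0])]
lid [([322.0, 257.3], 0.61, [493.2, 276.9, 11.0])]
lid_bar [([326.7, 267.0], 0.8, [496.5, 280.7, 30.2])]
marker [([335.7, 164.0], 0.58, [407.6, 308.1, 0.0]), ([174.1, 270.1], 0.49, [479.8, 123.7, 0.0])]
gate_tip [([210.3, 343.9], 0.69, [567.5, 138.1, 8.0]), ([177.7, 267.6], 0.42, [475.2, 132.0, 8.0])]
nest []
lid ((491.5267333984375, 279.4456787109375), (126.6440200805664, 87.0213394165039), 78.3028564453125)
marker ((405.7595520019531, 309.8717956542969), (136.982177734375, 11.964150428771973), 78.10667419433594)
```

View pics/w1.png

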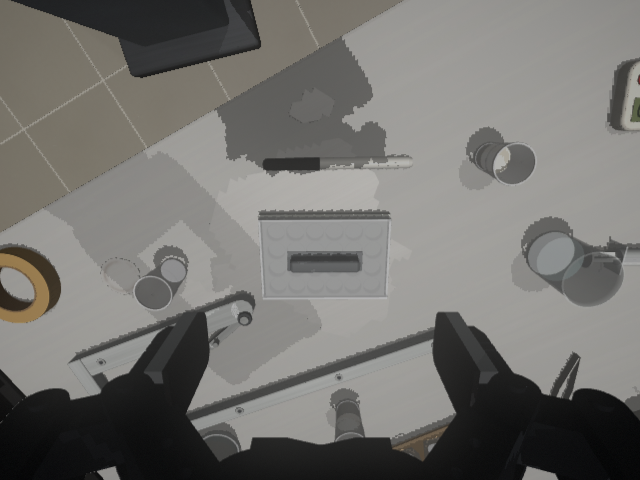

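The wrist view agrees: lid at (325,255), marker at (337,163), and the gap between them is clear. Descending into it.

```bash
python3 -m handwheel '[{"travel":[4.4,3.4,35],"delta_rot":[0,0,-0.01],"jaw":1},{"travel":[0,0,38],"delta_rot":[0,0,0],"jaw":1},{"travel":[0,0,38],"delta_rot":[0,0,0],"jaw":1},{"travel":[0,0,38],"delta_rot":[0,0,0],"jaw":1},{"travel":[0,0,35],"delta_rot":[0,0,0],"jaw":1},{"travel":[0,0,25],"delta_rot":[0,0,0],"jaw":1},{"travel":[0,0,15],"delta_rot":[0,0,0],"jaw":1},{"travel":[0,0,6],"delta_rot":[0,0,0],"jaw":1},{"travel":[0,0,4],"delta_rot":[0,0,0],"jaw":1},{"travel":[0,0,3],"delta_rot":[0,0,0],"jaw":1},{"travel":[0,0,0],"delta_rot":[0,0,0],"jaw":1}]'
```

```text
t: 3.97
ee_pos: [430.6, 295.5, -5.0]
tool_rot: [0.001, 0.102, 0.995, 0.0]
force: [-0.3, 0.4, 0.2]
opening: 85.0
grasp_force: 0.0
```

```bash
python3 -m handwheel '[{"travel":[-4,-3,3],"delta_rot":[0,0,0],"jaw":1},{"travel":[-4,-3,0],"delta_rot":[0,0,0],"jaw":1},{"travel":[-3,0,0],"delta_rot":[0,0,0],"jaw":1},{"travel":[-2.5,0,0],"delta_rot":[0,0,-0.03],"jaw":1},{"travel":[-2.5,0,0],"delta_rot":[0,0,-0.03],"jaw":1},{"travel":[-2.5,0,0],"delta_rot":[0,0,-0.03],"jaw":1},{"travel":[-2.5,0,0],"delta_rot":[0,0,-0.03],"jaw":1},{"travel":[-2.5,0,0],"delta_rot":[0,0,-0.03],"jaw":1},{"travel":[-2.5,0,0],"delta_rot":[0,0,-0.03],"jaw":1},{"travel":[-2.5,0,0],"delta_rot":[0,0,-0.03],"jaw":1},{"travel":[-2.5,0,0],"delta_rot":[0,0,-0.03],"jaw":1},{"travel":[0,0,0],"delta_rot":[0,0,0],"jaw":1}]'
cat > look.py <<'E'
import sys
from h import *
O=np.array([666.,17.]); a=np.radians(9.4); Rn=np.array([[np.cos(a),-np.sin(a)],[np.sin(a),np.cos(a)]])
nest=lambda w:(np.asarray(w)[:2]-O)@Rn
if __name__=='__main__':
    s=observe(); m=R.from_quat(np.roll(s['tool_rot'],-1)).as_matrix()
    print('tcp nest',nest(s['ee_pos']).round(1),s['ee_pos'][2].round(1),'tool y ang-nest',round(np.degrees(np.arctan2(m[1,1],m[0,1]))-99.4,2))
    for cam in sys.argv[1:]:
        im=read_camera(cam); p=P(cam); save(im,f"{cam}_{s['t']:.2f}.png")
        r=cut_out(cam,'lid')
        if r:
            ys,xs=np.nonzero(r[0]['pixels']); W=np.array([ray(p,(x,y),20)[:2] for x,y in zip(xs[::3],ys[::3])],np.float32); b=cv2.minAreaRect(W)
            print(cam,'lid nest',nest(b[0]).round(1),b[1],b[2]-99.4)
        for n,z in [('lid_bar',30.2),('gate_tip',8)]:
            print(n,[(nest(ray(p,k['xy'],z)).round(1).tolist(),round(k['conf'],2)) for k in pinpoint(cam,n)[:2]])
E
python3 look.py top
```

```text
t: 4.97
ee_pos: [460.5, 284.8, -8.1]
tool_rot: [0.001, -0.018, 1.0, 0.0]
force: [0.7, -0.1, -0.5]
opening: 85.5
grasp_force: 0.0
tcp nest [-159.   297.7] -8.1 tool y ang-nest -7.36
top lid nest [-97.3 285.5] (66.08949279785156, 123.66617584228516) -97.23627605438233
lid_bar []
gate_tip [([-79.4, 129.0], 0.48)]
```

```bash
python3 -m handwheel '[{"travel":[-2.5,0,0],"delta_rot":[0,0,-0.026],"jaw":1},{"travel":[-2.5,0,0],"delta_rot":[0,0,-0.026],"jaw":1},{"travel":[-2.5,0,0],"delta_rot":[0,0,-0.026],"jaw":1},{"travel":[-2.5,0,0],"delta_rot":[0,0,-0.026],"jaw":1},{"travel":[-2.5,0,0],"delta_rot":[0,0,-0.026],"jaw":1},{"travel":[-5,0,0],"delta_rot":[0,0,0],"jaw":1},{"travel":[-6,0,0],"delta_rot":[0,0,0],"jaw":1},{"travel":[-6,0,0],"delta_rot":[0,0,0],"jaw":1},{"travel":[-6,0,0],"delta_rot":[0,0,0],"jaw":1},{"travel":[-6,0,0],"delta_rot":[0,0,0],"jaw":1},{"travel":[-5,0,0],"delta_rot":[0,0,0],"jaw":1},{"travel":[0,0,0],"delta_rot":[0,0,0],"jaw":1}]'; python3 look.py top wrist
```

```text
t: 6.17
ee_pos: [506.9, 291.7, -8.4]
tool_rot: [0.001, -0.082, 0.997, 0.0]
force: [0.6, -0.5, 0.1]
opening: 85.5
grasp_force: 0.0
tcp nest [-112.1  297. ] -8.4 tool y ang-nest 0.04
top lid nest [-50.1 240.8] (30.85162925720215, 68.83678436279297) -29.981069946289068
lid_bar [([-57.3, 295.5], 0.68)]
gate_tip [([-77.6, 134.2], 0.66)]
wrist lid nest [-88.6 297. ] (37.593936920166016, 96.1736068725586) -89.9409107208252
lid_bar []
gate_tip []
```

```bash
python3 -m handwheel '[{"travel":[-5,0,0],"delta_rot":[0,0,0],"jaw":1},{"travel":[-4,0,0],"delta_rot":[0,0,0],"jaw":1},{"travel":[-2,0,0],"delta_rot":[0,0,0],"jaw":1},{"travel":[-1.5,0,0],"delta_rot":[0,0,0],"jaw":1},{"travel":[0,0,0],"delta_rot":[0,0,0],"jaw":1}]'; python3 look.py
```

```text
t: 6.98
ee_pos: [518.3, 293.6, -8.6]
tool_rot: [0.0, -0.082, 0.997, 0.0]
force: [-0.4, -0.1, -0.1]
opening: 85.3
grasp_force: 0.0
tcp nest [-100.5  297. ] -8.6 tool y ang-nest 0.06
```

```bash
python3 -m handwheel '[{"travel":[-1.5,0,0],"delta_rot":[0,0,0],"jaw":1},{"travel":[-1,0,0],"delta_rot":[0,0,0],"jaw":1},{"travel":[-1,0,0],"delta_rot":[0,0,0],"jaw":1},{"travel":[-1,0,0],"delta_rot":[0,0,0],"jaw":1},{"travel":[0,0,0],"delta_rot":[0,0,0],"jaw":1}]'
```

```text
t: 7.4
ee_pos: [522.3, 294.3, -8.7]
tool_rot: [0.0, -0.082, 0.997, 0.0]
force: [0.0, -0.2, -0.2]
opening: 85.4
grasp_force: 0.0
```

```bash
python3 look.py scene; ls pics
```

```text
tcp nest [-96.5 297.1] -8.7 tool y ang-nest 0.06
scene lid nest [-44.4 295.2] (85.52885437011719, 136.8764190673828) -89.79168357849122
lid_bar [([-40.0, 289.2], 0.78)]
gate_tip [([55.7, 92.3], 0.44)]
crop1.png
scene0.png
scene_7.40.png
top0.png
top_4.97.png
top_6.17.png
w1.png
wrist_6.17.png
```

```bash
python3 -m handwheel '[{"travel":[-1,0,0],"delta_rot":[0,0,0],"jaw":1},{"travel":[-1,0,0],"delta_rot":[0,0,0],"jaw":1},{"travel":[-1,0,0],"delta_rot":[0,0,0],"jaw":1},{"travel":[0,0,0],"delta_rot":[0,0,0],"jaw":1}]'
python3 -m handwheel '[{"travel":[-1,0,0],"delta_rot":[0,0,0],"jaw":1},{"travel":[-1,0,0],"delta_rot":[0,0,0],"jaw":1},{"travel":[0,0,0],"delta_rot":[0,0,0],"jaw":1}]'
```

```text
t: 7.93
ee_pos: [522.9, 294.4, -9.5]
tool_rot: [-0.002, -0.083, 0.997, -0.001]
force: [-6.6, -1.5, 3.0]
opening: 85.8
grasp_force: 3.5
t: 8.18
ee_pos: [522.9, 294.3, -10.3]
tool_rot: [-0.005, -0.083, 0.997, -0.001]
force: [-12.2, -1.6, 4.9]
opening: 85.3
grasp_force: 6.0
```

View pics/scene_7.40.png

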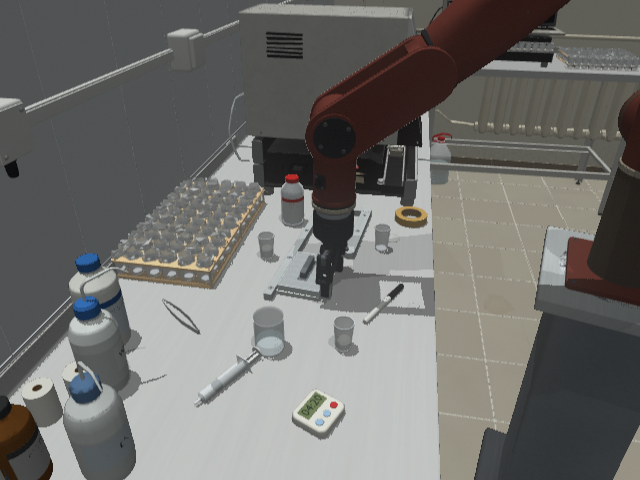

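```bash
python3 -m handwheel '[{"travel":[3,0,0],"delta_rot":[0,0,0],"jaw":1},{"travel":[6,0,0],"delta_rot":[0,0,0],"jaw":1},{"travel":[0,0,-30],"delta_rot":[0,0,0],"jaw":0.2},{"travel":[0,0,-40],"delta_rot":[0,0,0],"jaw":0.2},{"travel":[0,40,-20],"delta_rot":[0,0,0],"jaw":0.2},{"travel":[-20,36,0],"delta_rot":[0,0,0],"jaw":0.2},{"travel":[-35,10,0],"delta_rot":[0,0,0],"jaw":0.2},{"travel":[0,0,0],"delta_rot":[0,0,0],"jaw":0.2}]'; python3 look.py top wrist; python3 -c "
from h import *
s=observe(); print(s['joints'],s['opening'],R.from_quat(np.roll(s['tool_rot'],-1)).as_matrix().round(3))"
```

```text
t: 8.85
ee_pos: [563.2, 388.4, 80.5]
tool_rot: [0.003, -0.083, 0.997, 0.001]
force: [-0.5, -0.5, -0.3]
opening: 17.4
grasp_force: 0.0
tcp nest [-40.8 383.2] 80.5 tool y ang-nest 0.17
top lid nest [-42.7 285.4] (85.25193786621094, 118.83879089355469) -90.54866733551026
lid_bar [([-40.8, 300.0], 0.66)]
gate_tip [([-70.4, 128.4], 0.48)]
wrist lid nest [-45.  289.5] (85.97755432128906, 127.49441528320312) -89.9587911605835
lid_bar [([-44.2, 290.5], 0.61)]
gate_tip []
[ 4.86472471e-01  4.78509740e-01  1.49373909e+00 -4.40447578e-07
  1.16916999e+00 -1.24905111e+00] 17.2595492603202 [[-0.986 -0.164  0.   ]
 [-0.164  0.986  0.   ]
 [-0.     0.    -1.   ]]
```

```bash
python3 -m handwheel '[{"travel":[0,0,0],"delta_rot":[0,0,0.12],"jaw":0.2},{"travel":[0,0,0],"delta_rot":[0,0,0.12],"jaw":0.2},{"travel":[0,0,0],"delta_rot":[0,0,0.12],"jaw":0.2},{"travel":[0,0,0],"delta_rot":[0,0,0.12],"jaw":0.2},{"travel":[0,0,0],"delta_rot":[0,0,0.12],"jaw":0.2},{"travel":[0,0,0],"delta_rot":[0,0,0.12],"jaw":0.2},{"travel":[0,0,0],"delta_rot":[0,0,0.12],"jaw":0.2},{"travel":[0,0,0],"delta_rot":[0,0,0.12],"jaw":0.2},{"travel":[0,0,0],"delta_rot":[0,0,0.12],"jaw":0.2},{"travel":[0,0,0],"delta_rot":[0,0,0.12],"jaw":0.2},{"travel":[0,0,0],"delta_rot":[0,0,0.12],"jaw":0.2},{"travel":[0,0,0],"delta_rot":[0,0,0.12],"jaw":0.2}]'; python3 -m handwheel '[{"travel":[0,0,10],"delta_rot":[0,0,0.12],"jaw":0.2},{"travel":[0,0,30],"delta_rot":[0,0,0.0],"jaw":0.2},{"travel":[0,0,20],"delta_rot":[0,0,0],"jaw":0.2},{"travel":[0,0,10],"delta_rot":[0,0,0],"jaw":0.2},{"travel":[0,0,3],"delta_rot":[0,0,0],"jaw":0.2},{"travel":[0,0,0],"delta_rot":[0,0,0],"jaw":0.2}]'; python3 look.py
```

```text
t: 10.25
ee_pos: [558.6, 384.4, 80.4]
tool_rot: [0.0, 0.598, 0.802, 0.0]
force: [-0.3, -0.3, -0.2]
opening: 17.0
grasp_force: 0.0
t: 10.75
ee_pos: [558.3, 384.4, 6.4]
tool_rot: [-0.0, 0.642, 0.766, -0.001]
force: [0.4, 0.3, 0.0]
opening: 17.1
grasp_force: 0.0
tcp nest [-46.3 380. ] 6.4 tool y ang-nest -89.33
```

```bash
python3 -m handwheel '[{"travel":[0,4,2],"delta_rot":[0,0,0.012],"jaw":0.2},{"travel":[-2,3,1.5],"delta_rot":[0,0,0],"jaw":0.2},{"travel":[-5,0,0],"delta_rot":[0,0,0],"jaw":0.2},{"travel":[-5,0,0],"delta_rot":[0,0,0],"jaw":0.2},{"travel":[-6,0,0],"delta_rot":[0,0,0],"jaw":0.2},{"travel":[-8,0,0],"delta_rot":[0,0,0],"jaw":0.2},{"travel":[-9,0,0],"delta_rot":[0,0,0],"jaw":0.2},{"travel":[-9,0,0],"delta_rot":[0,0,0],"jaw":0.2},{"travel":[-9,0,0],"delta_rot":[0,0,0],"jaw":0.2},{"travel":[-9,0,0],"delta_rot":[0,0,0],"jaw":0.2},{"travel":[-9,0,0],"delta_rot":[0,0,0],"jaw":0.2},{"travel":[-8,0,0],"delta_rot":[0,0,0],"jaw":0.2}]'; python3 look.py top wrist
```

```text
t: 11.75
ee_pos: [578.8, 307.0, 3.5]
tool_rot: [-0.0, 0.647, 0.763, 0.0]
force: [1.1, 2.6, -0.4]
opening: 16.6
grasp_force: 1.1
tcp nest [-38.7 300.4] 3.5 tool y ang-nest -90.03
lid_bar [([-39.2, 231.1], 0.91)]
gate_tip [([-81.7, 125.4], 0.51)]
wrist lid nest [-45.6 266.4] (82.22737884521484, 52.84091567993164) -89.21096458435059
lid_bar []
gate_tip []
```

```bash
python3 -m handwheel '[{"travel":[-6,0,0],"delta_rot":[0,0,0],"jaw":0.2},{"travel":[-8,0,0],"delta_rot":[0,0,0],"jaw":0.2},{"travel":[-8,0,0],"delta_rot":[0,0,0],"jaw":0.2},{"travel":[-8,0,0],"delta_rot":[0,0,0],"jaw":0.2},{"travel":[-8,0,0],"delta_rot":[0,0,0],"jaw":0.2},{"travel":[-8,0,0],"delta_rot":[0,0,0],"jaw":0.2},{"travel":[-8,0,0],"delta_rot":[0,0,0],"jaw":0.2},{"travel":[-8,0,0],"delta_rot":[0,0,0],"jaw":0.2},{"travel":[-8,0,0],"delta_rot":[0,0,0],"jaw":0.2},{"travel":[-8,0,0],"delta_rot":[0,0,0],"jaw":0.2},{"travel":[-7,0,0],"delta_rot":[0,0,0],"jaw":0.2}]'; python3 look.py top
```

```text
t: 13.07
ee_pos: [592.7, 223.3, 3.5]
tool_rot: [0.0, 0.647, 0.763, 0.0]
force: [0.8, 2.6, 0.8]
opening: 17.1
grasp_force: 0.8
tcp nest [-38.6 215.5] 3.5 tool y ang-nest -90.02
top lid nest [-55.1 167.8] (69.27257537841797, 70.11940002441406) -77.76552238464356
lid_bar [([-39.4, 141.6], 0.73), ([-9.6, 3.1], 0.54)]
gate_tip [([-91.1, 123.3], 0.54), ([62.4, 76.7], 0.33)]
```

```bash
python3 -m handwheel '[{"travel":[-6,0,0],"delta_rot":[0,0,0],"jaw":0.2},{"travel":[-7,0,0],"delta_rot":[0,0,0],"jaw":0.2},{"travel":[-7,0,0],"delta_rot":[0,0,0],"jaw":0.2},{"travel":[-7,0,0],"delta_rot":[0,0,0],"jaw":0.2},{"travel":[-7,0,0],"delta_rot":[0,0,0],"jaw":0.2},{"travel":[-7,0,0],"delta_rot":[0,0,0],"jaw":0.2},{"travel":[-7,0,0],"delta_rot":[0,0,0],"jaw":0.2},{"travel":[-6,0,0],"delta_rot":[0,0,0],"jaw":0.2},{"travel":[-5,0,0],"delta_rot":[0,0,0],"jaw":0.2},{"travel":[-4,0,0],"delta_rot":[0,0,0],"jaw":0.2},{"travel":[0,0,0],"delta_rot":[0,0,0],"jaw":0.2}]'; python3 look.py
```

```text
t: 14.18
ee_pos: [603.1, 161.0, 3.5]
tool_rot: [0.0, 0.647, 0.762, -0.0]
force: [0.2, 0.7, -0.4]
opening: 17.7
grasp_force: 0.0
tcp nest [-38.6 152.3] 3.5 tool y ang-nest -90.04
```

```bash
python3 -m handwheel '[{"travel":[-2,0,0],"delta_rot":[0,0,0],"jaw":0.2},{"travel":[-2,0,0],"delta_rot":[0,0,0],"jaw":0.2},{"travel":[-1.5,0,0],"delta_rot":[0,0,0],"jaw":0.2},{"travel":[0,0,0],"delta_rot":[0,0,0],"jaw":0.2}]'; python3 look.py top
```

```text
t: 14.52
ee_pos: [603.8, 156.5, 3.5]
tool_rot: [0.0, 0.647, 0.763, 0.0]
force: [-0.2, -0.2, -0.1]
opening: 17.0
grasp_force: 0.0
tcp nest [-38.5 147.7] 3.5 tool y ang-nest -90.0
top lid nest [-51.7  84.5] (66.45278930664062, 91.61861419677734) -88.65854301452637
lid_bar [([-40.3, 76.0], 0.71), ([-44.0, 484.5], 0.43)]
gate_tip []
```

```bash
python3 -m handwheel '[{"travel":[-2,0,0],"delta_rot":[0,0,0],"jaw":0.2},{"travel":[-2,0,0],"delta_rot":[0,0,0],"jaw":0.2},{"travel":[-2,0,0],"delta_rot":[0,0,0],"jaw":0.2},{"travel":[-1,0,0],"delta_rot":[0,0,0],"jaw":0.2},{"travel":[0,0,0],"delta_rot":[0,0,0],"jaw":0.2}]'; python3 look.py
```

```text
t: 15.13
ee_pos: [604.8, 149.3, 3.4]
tool_rot: [0.0, 0.647, 0.763, -0.0]
force: [0.4, -0.5, -0.1]
opening: 17.0
grasp_force: 0.0
tcp nest [-38.7 140.5] 3.4 tool y ang-nest -90.01
```

```bash
python3 -m handwheel '[{"travel":[-1,0,0],"delta_rot":[0,0,0],"jaw":0.2},{"travel":[-1,0,0],"delta_rot":[0,0,0],"jaw":0.2},{"travel":[-1,0,0],"delta_rot":[0,0,0],"jaw":0.2},{"travel":[0,0,0],"delta_rot":[0,0,0],"jaw":0.2}]'; python3 look.py
```

```text
t: 15.47
ee_pos: [605.3, 146.4, 3.4]
tool_rot: [0.0, 0.647, 0.763, -0.0]
force: [0.1, -0.2, 0.4]
opening: 16.9
grasp_force: 0.0
tcp nest [-38.7 137.6] 3.4 tool y ang-nest -90.02
```

```bash
python3 -m handwheel '[{"travel":[-1,0,0],"delta_rot":[0,0,0],"jaw":0.2},{"travel":[-1,0,0],"delta_rot":[0,0,0],"jaw":0.2},{"travel":[-1,0,0],"delta_rot":[0,0,0],"jaw":0.2},{"travel":[0,0,0],"delta_rot":[0,0,0],"jaw":0.2}]'; python3 look.py
```

```text
t: 15.8
ee_pos: [605.6, 144.8, 3.5]
tool_rot: [-0.001, 0.647, 0.763, 0.001]
force: [-0.6, 4.6, 0.7]
opening: 17.1
grasp_force: 2.4
tcp nest [-38.7 135.9] 3.5 tool y ang-nest -90.01
```

```bash
python3 -m handwheel '[{"travel":[-1,0,0],"delta_rot":[0,0,0],"jaw":0.2},{"travel":[-1,0,0],"delta_rot":[0,0,0],"jaw":0.2},{"travel":[0,0,0],"delta_rot":[0,0,0],"jaw":0.2}]'; python3 look.py top
python3 - <<'E'
import cv2,glob
f=sorted(glob.glob('pics/top_*.png'),key=lambda s:float(s.split('_')[-1][:-4]))[-1]
c=cv2.imread(f)[160:280,300:460]; cv2.imwrite('pics/crop2.png',cv2.resize(c,None,fx=4.5,fy=4.5,interpolation=cv2.INTER_CUBIC))
E
```

```text
t: 16.05
ee_pos: [605.6, 144.6, 3.5]
tool_rot: [-0.001, 0.647, 0.763, 0.001]
force: [-1.6, 11.3, -0.4]
opening: 16.8
grasp_force: 5.8
tcp nest [-38.7 135.7] 3.5 tool y ang-nest -90.01
top lid nest [-52.3  67.1] (63.50945281982422, 92.37327575683594) -89.23795356750489
lid_bar [([-41.6, 63.9], 0.68), ([-48.3, 69.1], 0.46)]
gate_tip []
```

View pics/crop2.png

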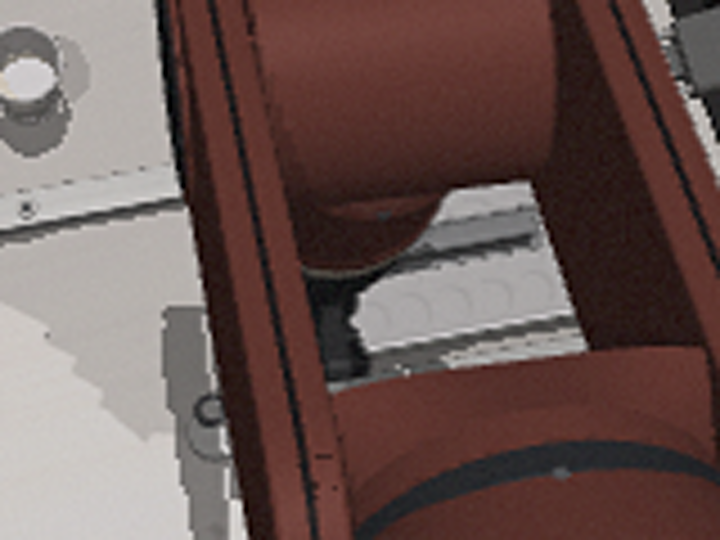

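Seated with 11 N on the stop. I'll back off, rise and check the gate with the wrist camera.

```bash
python3 -m handwheel '[{"travel":[5,0,0],"delta_rot":[0,0,0],"jaw":0.2},{"travel":[6,0,0],"delta_rot":[0,0,0],"jaw":0.2},{"travel":[0,0,-30],"delta_rot":[0,0,0],"jaw":0.2},{"travel":[0,0,-38],"delta_rot":[0,0,0],"jaw":0.5},{"travel":[0,0,-38],"delta_rot":[0,0,0],"jaw":0.5},{"travel":[0,0,-30],"delta_rot":[0,0,0],"jaw":0.5},{"travel":[0,0,0],"delta_rot":[0,0,0],"jaw":0.5}]'; python3 look.py wrist; cp $(ls -t pics/wrist*|head -1) pics/now.png
```

```text
t: 16.83
ee_pos: [609.2, 153.1, 148.2]
tool_rot: [0.005, 0.647, 0.763, 0.005]
force: [1.7, 0.5, 0.1]
opening: 42.7
grasp_force: 0.0
tcp nest [-33.8 143.6] 148.2 tool y ang-nest -90.0
wrist lid nest [-45.6  64.7] (82.5844955444336, 128.61239624023438) -89.84254589080811
lid_bar [([-43.9, 65.5], 0.94)]
gate_tip [([-81.5, 133.4], 0.89)]
```

View pics/now.png

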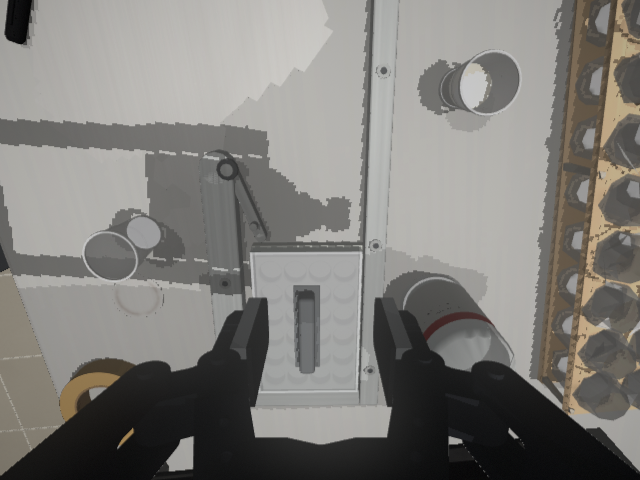

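The gate is shut (tip at (265,235)), directly behind the plate's rear edge at row 245, and the bar is at (306,330). Moving over the bar.

```bash
python3 -m handwheel '[{"travel":[-20,-3,0],"delta_rot":[0,0,0],"jaw":0.5},{"travel":[-30,-3,0],"delta_rot":[0,0,0],"jaw":0.5},{"travel":[-29,-3,0],"delta_rot":[0,0,0],"jaw":0.5},{"travel":[0,0,30],"delta_rot":[0,0,0],"jaw":0.5},{"travel":[0,0,30],"delta_rot":[0,0,0],"jaw":0.5},{"travel":[0,0,15],"delta_rot":[0,0,0],"jaw":0.5},{"travel":[0,0,0],"delta_rot":[0,0,0],"jaw":0.5}]'; python3 look.py wrist; cp $(ls -t pics/wrist_*|head -1) pics/now2.png; python3 -c "
from h import *
print(R.from_quat(np.roll(observe()['tool_rot'],-1)).as_matrix().round(3))"
```

```text
t: 17.62
ee_pos: [602.9, 72.8, 57.3]
tool_rot: [-0.005, 0.647, 0.762, -0.004]
force: [-0.9, -0.6, -1.0]
opening: 42.7
grasp_force: 0.0
tcp nest [-53.1  65.4] 57.3 tool y ang-nest -90.05
wrist lid nest [-41.8  60.5] (85.47354888916016, 129.37181091308594) -90.00539340972901
lid_bar [([-39.9, 62.0], 0.75)]
gate_tip [([-75.9, 133.3], 0.97)]
[[-0.163  0.987  0.001]
 [ 0.987  0.163 -0.   ]
 [-0.     0.001 -1.   ]]
```

View pics/now2.png

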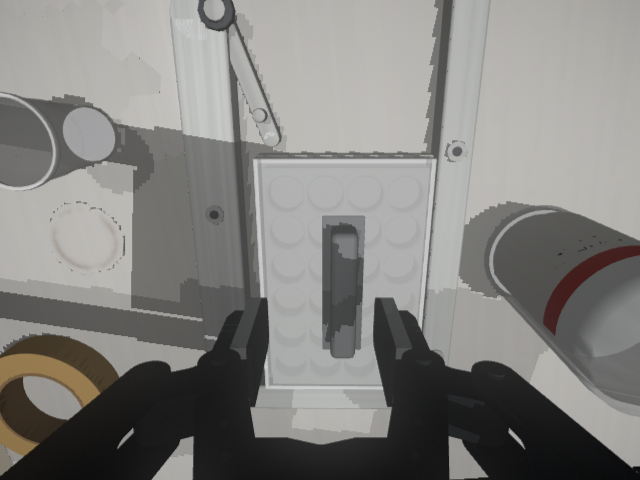

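```bash
python3 look.py
```

```text
tcp nest [-47.   64.9] 65.2 tool y ang-nest -89.99
```

```bash
sed -i 's/im=read_camera(cam); p=P(cam)/p=P(cam); im=read_camera(cam)/' look.py; python3 -m handwheel '[{"travel":[0,4,15],"delta_rot":[0,0,0],"jaw":0.5},{"travel":[0,0,5],"delta_rot":[0,0,0],"jaw":0.5},{"travel":[0,0,0],"delta_rot":[0,0,0],"jaw":0.5},{"travel":[0,0,0],"delta_rot":[0,0,0],"jaw":0.5},{"travel":[0,0,0],"delta_rot":[0,0,0],"jaw":0.5}]'; python3 look.py wrist; python3 look.py
```

```text
t: 18.23
ee_pos: [612.7, 74.0, 45.4]
tool_rot: [0.0, 0.647, 0.763, 0.0]
force: [0.1, -0.2, -0.2]
opening: 43.1
grasp_force: 0.0
tcp nest [-43.3  64.9] 45.4 tool y ang-nest -89.99
wrist lid nest [-43.8  61.7] (83.41487121582031, 127.77247619628906) -89.83851852416993
lid_bar [([-43.8, 62.6], 0.84)]
gate_tip [([-78.9, 132.4], 0.76)]
tcp nest [-43.4  64.9] 45.1 tool y ang-nest -90.0
```

Well centred. Descend slowly to TCP z of about 24 and close.

```bash
python3 -m handwheel '[{"travel":[-0.5,0,8],"delta_rot":[0,0,0],"jaw":0.5},{"travel":[0,0,7],"delta_rot":[0,0,0],"jaw":0.5},{"travel":[0,0,4],"delta_rot":[0,0,0],"jaw":0.5},{"travel":[0,0,2],"delta_rot":[0,0,0],"jaw":0.5},{"travel":[0,0,0],"delta_rot":[0,0,0],"jaw":0.5},{"travel":[0,0,0],"delta_rot":[0,0,0],"jaw":0.2},{"travel":[0,0,0],"delta_rot":[0,0,0],"jaw":0},{"travel":[0,0,0],"delta_rot":[0,0,0],"jaw":0},{"travel":[0,0,0],"delta_rot":[0,0,0],"jaw":0},{"travel":[0,0,0],"delta_rot":[0,0,0],"jaw":0},{"travel":[0,0,0],"delta_rot":[0,0,0],"jaw":0}]'; python3 look.py
```

```text
t: 19.35
ee_pos: [612.7, 73.4, 23.9]
tool_rot: [0.0, 0.647, 0.763, 0.0]
force: [-0.4, -1.0, 2.0]
opening: 9.9
grasp_force: 60.7
tcp nest [-43.3  64.4] 23.9 tool y ang-nest -90.0
```

```bash
python3 -m handwheel '[{"travel":[0,0,-3],"delta_rot":[0,0,0],"jaw":0},{"travel":[0,0,-5],"delta_rot":[0,0,0],"jaw":0},{"travel":[0,0,-8],"delta_rot":[0,0,0],"jaw":0},{"travel":[0,0,-12],"delta_rot":[0,0,0],"jaw":0},{"travel":[0,0,-15],"delta_rot":[0,0,0],"jaw":0},{"travel":[0,0,-20],"delta_rot":[0,0,0],"jaw":0},{"travel":[0,0,-20],"delta_rot":[0,0,0],"jaw":0},{"travel":[0,0,-15],"delta_rot":[0,0,0],"jaw":0},{"travel":[0,0,0],"delta_rot":[0,0,0],"jaw":0},{"travel":[0,0,0],"delta_rot":[0,0,0],"jaw":0},{"travel":[0,0,0],"delta_rot":[0,0,0],"jaw":0}]'; python3 look.py wrist; cp $(ls -t pics/wrist_*|head -1) pics/now3.png
```

```text
t: 20.27
ee_pos: [611.8, 73.4, 121.0]
tool_rot: [-0.0, 0.647, 0.763, -0.0]
force: [0.0, -0.3, 0.3]
opening: 10.2
grasp_force: 60.4
tcp nest [-44.2  64.5] 121.0 tool y ang-nest -90.0
wrist lid nest [-45.6   7.3] (140.56207275390625, 213.66514587402344) -90.42697277069092
lid_bar [([-43.7, 3.9], 0.8), ([-75.4, 134.8], 0.55)]
gate_tip [([-78.5, 131.9], 0.94)]
```

View pics/now3.png

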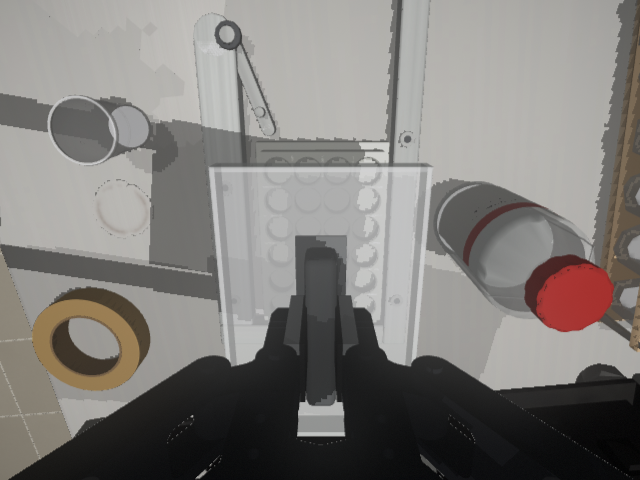

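The cover is clear in the fingers. The plate is still seated and the gate shut (tip at (268,128)). I'll carry it to the free bench at nest (-65, 290).

```bash
python3 -m handwheel '[{"travel":[10,0,0],"delta_rot":[0,0,0],"jaw":0},{"travel":[20,-2,0],"delta_rot":[0,0,0],"jaw":0},{"travel":[25,-3,0],"delta_rot":[0,0,0],"jaw":0},{"travel":[28,-3,0],"delta_rot":[0,0,0],"jaw":0},{"travel":[28,-3,0],"delta_rot":[0,0,0],"jaw":0},{"travel":[28,-3,0],"delta_rot":[0,0,0],"jaw":0},{"travel":[28,-3,0],"delta_rot":[0,0,0],"jaw":0},{"travel":[25,-2,0],"delta_rot":[0,0,0],"jaw":0},{"travel":[20,-2,0],"delta_rot":[0,0,0],"jaw":0},{"travel":[13,0,0],"delta_rot":[0,0,0],"jaw":0},{"travel":[0,0,0],"delta_rot":[0,0,0],"jaw":0},{"travel":[0,0,0],"delta_rot":[0,0,0],"jaw":0}]'; python3 look.py top; cp $(ls -t pics/top_*|head -1) pics/now4.png
```

```text
t: 21.47
ee_pos: [554.6, 292.4, 121.0]
tool_rot: [0.0, 0.646, 0.763, -0.0]
force: [-0.7, -0.6, 0.1]
opening: 10.2
grasp_force: 60.4
tcp nest [-65.  289.9] 121.0 tool y ang-nest -89.92
top lid nest [-63.8 300.6] (88.91075897216797, 131.3863067626953) -77.29413452148438
lid_bar [([-47.8, 301.0], 0.94), ([49.5, 84.0], 0.73)]
gate_tip [([-79.3, 129.2], 0.48)]
```

```bash
python3 -m handwheel '[{"travel":[0,0,15],"delta_rot":[0,0,0],"jaw":0},{"travel":[0,0,20],"delta_rot":[0,0,0],"jaw":0},{"travel":[0,0,20],"delta_rot":[0,0,0],"jaw":0},{"travel":[0,0,15],"delta_rot":[0,0,0],"jaw":0},{"travel":[0,0,10],"delta_rot":[0,0,0],"jaw":0},{"travel":[0,0,8],"delta_rot":[0,0,0],"jaw":0},{"travel":[0,0,6],"delta_rot":[0,0,0],"jaw":0},{"travel":[0,0,3],"delta_rot":[0,0,0],"jaw":0},{"travel":[0,0,0],"delta_rot":[0,0,0],"jaw":0},{"travel":[0,0,0],"delta_rot":[0,0,0],"jaw":0},{"travel":[0,0,0],"delta_rot":[0,0,0],"jaw":0}]'; python3 look.py
```

```text
t: 22.58
ee_pos: [555.6, 292.3, 25.4]
tool_rot: [0.0, 0.647, 0.763, 0.001]
force: [-0.1, -0.5, -0.3]
opening: 10.4
grasp_force: 60.4
tcp nest [-64.  289.6] 25.4 tool y ang-nest -90.0
```

```bash
python3 -m handwheel '[{"travel":[0,0,4],"delta_rot":[0,0,0],"jaw":0},{"travel":[0,0,4],"delta_rot":[0,0,0],"jaw":0},{"travel":[0,0,2],"delta_rot":[0,0,0],"jaw":0},{"travel":[0,0,1.5],"delta_rot":[0,0,0],"jaw":0},{"travel":[0,0,1],"delta_rot":[0,0,0],"jaw":0},{"travel":[0,0,0],"delta_rot":[0,0,0],"jaw":0},{"travel":[0,0,0],"delta_rot":[0,0,0],"jaw":0}]'
```

```text
t: 23.17
ee_pos: [554.8, 292.0, 12.9]
tool_rot: [-0.0, 0.647, 0.763, -0.0]
force: [-3.8, -1.3, 7.0]
opening: 10.6
grasp_force: 61.5
```

```bash
python3 -m handwheel '[{"travel":[0,0,0],"delta_rot":[0,0,0],"jaw":0.3},{"travel":[0,0,0],"delta_rot":[0,0,0],"jaw":0.5},{"travel":[0,0,0],"delta_rot":[0,0,0],"jaw":0.5},{"travel":[0,0,0],"delta_rot":[0,0,0],"jaw":0.5},{"travel":[0,0,-20],"delta_rot":[0,0,0],"jaw":0.5},{"travel":[0,0,-35],"delta_rot":[0,0,0],"jaw":0.5},{"travel":[0,0,-40],"delta_rot":[0,0,0],"jaw":0.5},{"travel":[0,0,-40],"delta_rot":[0,0,0],"jaw":0.5},{"travel":[0,0,-30],"delta_rot":[0,0,0],"jaw":0.5},{"travel":[0,0,0],"delta_rot":[0,0,0],"jaw":0.5},{"travel":[0,0,0],"delta_rot":[0,0,0],"jaw":0.5},{"travel":[0,0,0],"delta_rot":[0,0,0],"jaw":0.5}]'; python3 look.py wrist; cp $(ls -t pics/wrist_*|head -1) pics/now5.png
```

```text
t: 24.17
ee_pos: [554.5, 291.8, 176.2]
tool_rot: [-0.0, 0.647, 0.763, -0.0]
force: [-0.1, -0.4, -0.3]
opening: 42.6
grasp_force: 0.0
tcp nest [-65.2 289.3] 176.2 tool y ang-nest -90.0
wrist lid nest [-65.8 290.9] (80.06017303466797, 121.25496673583984) -90.00543823242188
lid_bar [([-64.9, 291.1], 0.59)]
gate_tip [([-76.3, 133.3], 0.96)]
```

View pics/now5.png

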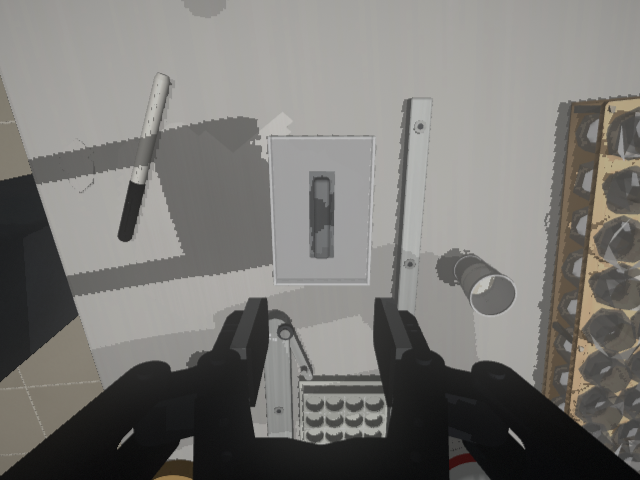

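```bash
python3 look.py scene; cp $(ls -t pics/scene_*|head -1) pics/now6.png
```

```text
tcp nest [-65.9 289.2] 174.7 tool y ang-nest -90.01
scene lid nest [-71.3 308.4] (83.57345581054688, 134.68788146972656) -90.60666313171387
lid_bar [([-63.0, 300.6], 0.69), ([-51.4, 111.9], 0.61)]
gate_tip [([-78.3, 138.7], 0.62), ([56.8, 255.5], 0.45)]
```

View pics/now6.png

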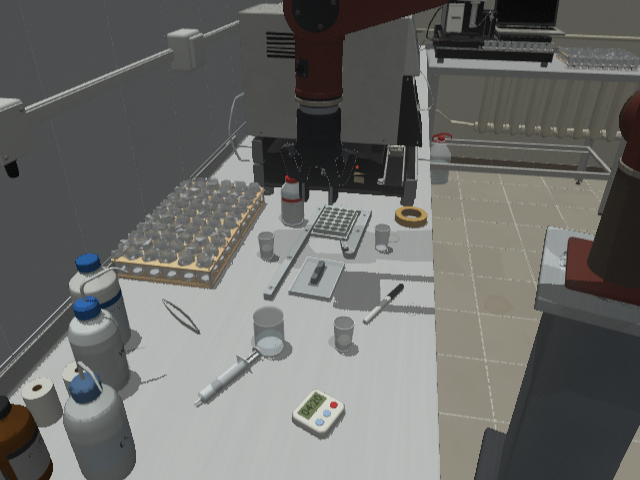

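The cover lies flat with its bar up at (320,275). The plate is seated with the gate shut behind it, and the bystanders are where they were. Handing in.

```bash
python3 -c "
from workcell import *
print(close_job())"
```

```text
the job is handed in; nothing more can be done
None
```

I handed the job in at about 24 s: the camera views show the plate seated with the gate shut, the cover flat on the bench bar-up about 225 mm from the plate, and the bystanders apparently unmoved; the hand-in returned no verdict.

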